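Aim the light panel, then hold the turntable's index plunger out

TASK

We are about to photograph the bowl from its next side: first swivel the small light panel so that its white face points straight at the bowl in the middle of the turntable, and set the panel leaning 20 degrees forward from upright (top edge towards the bowl). Only then take the knob of the spring plunger at the turntable's rim, pull it straight up as far as it goes, clear of its seat hole, and finish still gripping it there, so that a colleague can turn the table. Leave the bowl and everything else as it lies.

Things in the scene. Friction and masses are not known exactly. Their poses are not given: they have to be found in the camera images.
- swivel (a joint): Swivel of the light panel's yoke about the stand's vertical axis, rad, growing counter-clockwise seen from above, range -2.3 to 2.3; at 0 the panel's white face looks along the stand's own -x. Stays where left: even friction, about 0.08 N m.
- tilt (a joint): Tilt of the light panel about the level hinge at its foot, rad: 0 = upright, positive = leaning forward (top edge moves to the side where the white face looks), negative = leaning back; range -0.7 to 0.9. The wanted 20 degrees is +0.349. Stays where left: friction about 0.16 N m, so about 1.6 N at the top edge moves it.
- stand: Fixed stand of the light: round dark foot 110 mm across, 14 mm high, with a short post. Origin under its centre; the swivel axis is the vertical line through the origin.
- panel_face (a point): The light panel: black slab 160 mm wide (y), 14 mm thick (x, centred on the hinge line), reaching 100 mm above and 8 mm below the hinge, white on the -x face, a grey box 60 x 40 mm low on its back. This point: middle of the white face, 42 mm above the hinge; axes as panel_top. Yoke arms stand beside its lower corners up to 8 mm above the hinge, round knobs 11 mm in radius outside them.
- panel_hinge (a point): Middle of the panel's tilt hinge, 85 mm above the table, on the swivel axis. This frame turns with the swivel but does not tilt: its -x is the level direction in which the white face looks, y runs along the hinge, z up.
- panel_top (a point): Middle of the panel's top edge, 100 mm from the hinge in the panel's plane. This frame tilts with the panel: -x out of the white face, y along the edge, z in the panel's plane away from the hinge. The top edge is free and can be pinched across the 14 mm thickness, as deep as 40 mm below it.
- turntable_centre (a point): Middle of the turntable's top face, 50 mm above the table: aluminium disc 250 mm across on a fixed grey base (with a squat black levelling foot opposite the plunger). It is locked by the plunger and does not turn. The bowl stands on it.
- seat_hole (a point): Mouth of the seat hole in the disc's top face, 110 mm from the turntable's centre, 50 mm above the table. The frame is the turntable's: x points from the centre outwards through the hole.
- plunger (a joint): Lift of the spring plunger, m: 0 = seated (pin tip 8 mm down in the hole), 0.016 = fully pulled against its stop (tip 8 mm above the disc). Slides straight up; the spring pulls it back with 5 N when seated, 11 N when fully out.
- plunger_knob (a point): Centre of the plunger's knob: upright black ribbed cylinder 26 mm across, 24 mm high; its centre is 108 mm above the table when seated, straight above the seat hole, and rises with the pin. Below it 19 mm of bare pin (8 mm thick), then the barrel and steel bracket (34 mm wide, top 75 to 77 mm above the table).
- bowl: Loose terracotta bowl, 100 mm across the rim, 60 mm high, standing in the middle of the turntable (its rim 110 mm above the table); origin under its foot. Must not be shifted.
- tape_measure: Orange tape measure, 70 x 33 x 62 mm, standing on the table; origin under its middle. Bystander.
- brush: Brush lying on the table. Bystander.
- spatula: Spatula lying on the table. Bystander.
- sherd_wide: Terracotta sherd, about 65 x 55 x 9 mm, lying flat. Bystander.
- sherd_small: Terracotta sherd, 45 x 32 x 8 mm, lying flat. Bystander.
- bottle: White bottle, 52 mm across, 120 mm high. Bystander.
- pot: White cup, 90 mm across, 75 mm high. Bystander.

How it is judged:
By the outcome, as a careful person would: the job done as asked, in the order asked, and still so for the second after the job is handed in, while the arm keeps its last pose, push and grip.
It also fails if it takes over 45 s, if anything falls off the work surface, if the arm or the gripper's body presses on something with over 40 N, if the wrist force passes 120 N, or if a joint passes its speed limit or range.

ROBOT

A 6-joint arm with a two-finger parallel gripper is mounted at the origin on the work surface. World frame = base frame: x ahead of the robot, y to its left, z up, the work surface at z = 0. Lengths are in m, angles in rad, forces in N, time in s.
With the tool pointing down it reaches from about 0.225 to 0.875 m from the base axis. Payload 3.4 kg.
Tool frame: the origin (TCP) lies at the centre of the arm's flange, where the gripper is bolted on; the fingertips stand manip.tcp_to_tips ahead of it and the grasp point (between the pads) lies 155 mm ahead of it (manip.tcp_to_tips is the distance from the TCP to the fingertips, in m); z points along the fingers, y is the line along which they close (so a half turn about z gives the same grasp; the last joint's range is limited). The gripper opens to 85 mm and grips with 20 to 120 N. Pads are 22 mm wide; open, the fingers measure 114 mm over their backs; the gripper's body (76 mm by 85 mm) begins 54 mm behind the grasp point. The pads swing forward as they close: fully open they stand 13 mm farther back than shut.
Start: joints at [-1.286, 0.276, 1.505, -0, 1.361, -0.121], TCP at [0.227, -0.528, 0.405] pointing down, gripper open.
Joint ranges: [-2.89, 2.89], [-0.75, 2.08], [0.22, 2.7], [-1.18, 4.32], [0.11, 2.71], [-2.7, 2.7]. Speed limits (rad/s): [2.57, 2.57, 3.14, 3.14, 3.14, 3.14].

INTERFACE

Orientations are given as a unit quaternion [w, x, y, z].
In Python, from rig import sensors, imaging, manip gives the robot as it stands. The module is installed in compiled form; this text tells all that it offers.
- The arm moves only by the tool jog_arm, never from a script. Its argument "plan" is a list of rows, each an object of numbers: "dx", "dy", "dz": the shift along the tool's x, y, z in mm; "ax", "ay", "az": the turn, a rotation vector about the tool's x, y, z in units of 6 degrees (1.0 is 6 degrees); "grip": the closure, from 0 (fully open) to 1 (shut). A call has 1 to 20 rows; each row shifts and turns the commanded pose from where the row before left it, along the tool's axes as they then stand; what a row does not reach is not made up. A row lasts 1/12 s, in which the tool goes at most 41.7 mm and 7.16 degrees, less where a joint would pass 70% of its speed; a pose out of reach is approached as far as the arm can. A call is refused whole if a number of a shift passes 41.7 or a number of a turn 1, either way. A call with a gripper value outside its range is refused whole. The fingers move at their own pace and stop on an object; "grip_force" is the grip in N (left out, the last holds). Time passes only in rows, so rows that do not move let the fingers close. It gives the time, the measured TCP pose, the force, the opening and the grip force at its end, in the units of the state.
- sensors.get_state(): the state, without advancing time (a new reading comes with each control period).
- imaging.get_image(name): name is "scene" or "side" or "wrist"; returns a dict with "image" (384x512x3 uint8, red, green, blue), "K" (3x3 intrinsics, pixels), "k1" (the pictures are not rectified: a ray, as slopes to the right and down, at radius r is drawn at 1 + k1 r^2 times it, then the intrinsics apply), "extrinsics" (4x4, takes a point from world to camera coordinates). Camera axes: x right, y up, looking along -z (the intrinsics and any distortion apply to the point x, -y, -z); pixel columns grow to the right and rows downward; lengths in m; the calibration is good to about 2 mm. A picture is of the moment at which its call begins. There is no depth.
- manip.sign_off(): hands the job in; it is judged then, once.
The state is a dict: "clock": time; "qpos": joint angles; "qd": joint speeds; "effort": joint torques, N m; "position": TCP position; "ee_rot": TCP orientation; "contact_force": force on the tool from outside, world axes, zero at the start; "moment": the same for the moment, N m; "width": finger opening in m; "gripper_force": force on a finger pad.
Only numpy, scipy, OpenCV 4.12 (cv2) and the standard library are available. Lean on these libraries where they do the work, as an engineer would, in place of code of your own. Each camera call takes 0.05 s, during which the arm holds its last target. There are 200 camera calls.

## Working session

There is one attempt and no reset: what is moved stays moved. The work goes in short steps, Python scripts to look and compute and a tool call to move; the robot and the scene stay as the last step left them, time stands still between calls to the robot, and variables do not carry over. Pictures are saved under pics/ and viewed, at most 10 in all, crops included, and the job is handed in when it is done.

Besides the shell and the picture viewer there is one more tool, called after "Call:" as name(argument=value, ...), one argument or row to a line, values as JSON. jog_arm: Moves the arm, as the interface text tells. Its arguments: {"type":"object","properties":{"plan":{"type":"array"},"grip_force":{"type":"number"}},"required":["plan"]}

```bash
mkdir -p pics; cat > h.py <<'E'
import numpy as np, cv2
from rig import sensors, imaging, manip
from scipy.spatial.transform import Rotation as R
def ray(im,u,v):
    K=im["K"];k=im["k1"];d=np.array([(u-K[0,2])/K[0,0],(v-K[1,2])/K[1,1]]);s=d.copy()
    for _ in range(20): s=d/(1+k*(s@s))
    E=im["extrinsics"];c=-E[:3,:3].T@E[:3,3]
    return c,E[:3,:3].T@np.array([s[0],-s[1],-1.])
def onz(im,u,v,z):
    c,d=ray(im,u,v);return c+d*(z-c[2])/d[2]
def proj(im,p):
    E=im["extrinsics"];q=E[:3,:3]@np.asarray(p)+E[:3,3];s=np.array([q[0],-q[1]])/-q[2]
    s=s*(1+im["k1"]*(s@s));K=im["K"];return np.array([K[0,0]*s[0]+K[0,2],K[1,1]*s[1]+K[1,2]])
def tri(a,pa,b,pb):
    c,d=ray(a,*pa);e,f=ray(b,*pb);t=np.linalg.lstsq(np.c_[d,-f],e-c,rcond=None)[0]
    x,y=c+d*t[0],e+f*t[1];return (x+y)/2,np.linalg.norm(x-y)
def save(im,n,x0=0,y0=0,x1=512,y1=384,s=1.5):
    c=cv2.cvtColor(im["image"],cv2.COLOR_RGB2BGR)[y0:y1,x0:x1];cv2.imwrite("pics/"+n,cv2.resize(c,None,fx=s,fy=s,interpolation=cv2.INTER_CUBIC))
E
python3 - <<'E'
from h import *
import pickle
s=sensors.get_state();print(s,manip.tcp_to_tips)
d={n:imaging.get_image(n) for n in("scene","side")}
pickle.dump(d,open("i.pkl","wb"))
for n in d: save(d[n],n+"0.png"); print(n,d[n]["K"],d[n]["k1"],-d[n]["extrinsics"][:3,:3].T@d[n]["extrinsics"][:3,3])
E
```

```text
{'clock': 0.0, 'qpos': array([-1.28597925e+00,  2.76607383e-01,  1.50616933e+00,  2.50712378e-05,
        1.36070460e+00, -1.20956324e-01]), 'qd': array([ 0.00127565, -0.00020767, -0.00060809,  0.0016154 , -0.00058302,
        0.00040016]), 'effort': array([-2.63070047e-03, -4.16778803e+01, -2.45801890e+01, -4.49305644e-04,
        1.10724251e-02,  7.79703470e-06]), 'position': array([ 0.22692908, -0.52808426,  0.40381792]), 'ee_rot': array([-9.42168659e-04,  9.79489089e-01,  2.01494994e-01, -6.50666522e-05]), 'contact_force': array([-0.05333154, -0.54031594, -0.0528111 ]), 'moment': array([-0.0498026 ,  0.00505278, -0.04167314]), 'gripper_force': 0.0, 'width': 0.08507359200212067} 0.1734
scene [[418.68215587   0.         253.79360004]
 [  0.         418.68215587 199.04227886]
 [  0.           0.           1.        ]] -0.13936722643591948 [1.02397752 0.3627887  1.14928447]
side [[410.78481962   0.         251.47593977]
 [  0.         410.78481962 194.94501476]
 [  0.           0.           1.        ]] -0.15278860183420837 [0.18999793 0.9107342  0.67970967]
```

View pics/scene0.png

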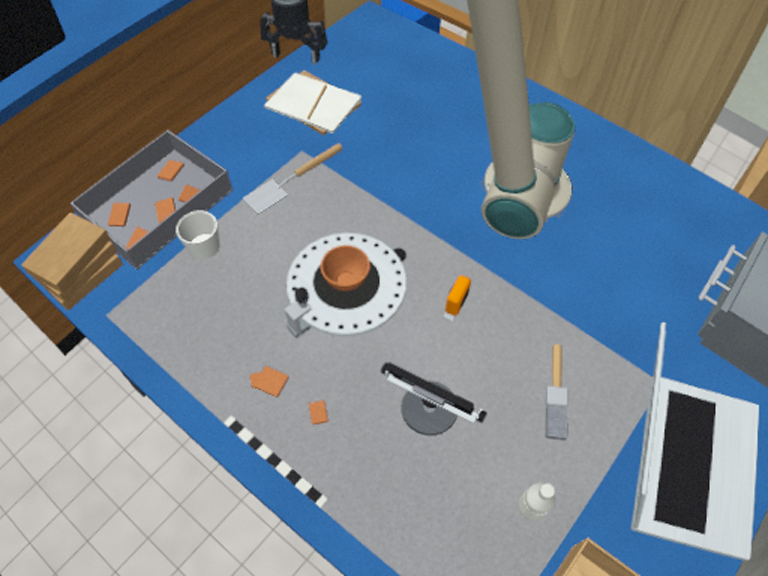

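View pics/side0.png

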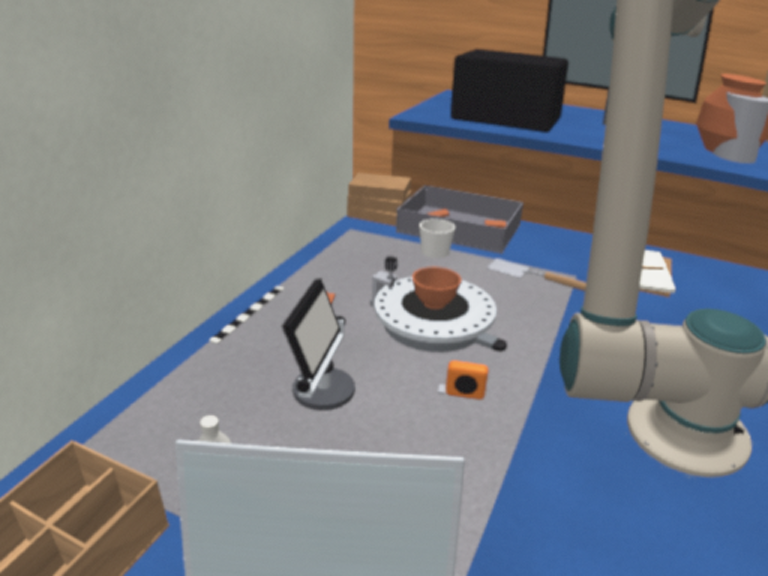

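The disc centre is near scene px (231,188) and side px (290,205). The stand foot is near scene (287,272) and side (216,258), and the knob is near scene (200,197) and side (261,176). I'll enlarge the panel and the plunger.

```bash
python3 - <<'E'
from h import *
import pickle
d=pickle.load(open("i.pkl","rb"))
def crop(im,x0,y0,w,h,s):
    c=cv2.cvtColor(im["image"],cv2.COLOR_RGB2BGR)[y0:y0+h,x0:x0+w];return cv2.resize(c,None,fx=s,fy=s,interpolation=cv2.INTER_CUBIC)
a=crop(d["scene"],245,235,80,60,5);b=crop(d["side"],180,180,80,100,5)
c=crop(d["scene"],185,150,80,80,5)
A=np.zeros((600,800,3),np.uint8);A[:300,:400]=a;A[:500,400:]=b
A[300:,:400]=crop(d["scene"],185,165,80,60,5)
cv2.imwrite("pics/crop0.png",A)
S,T=d["scene"],d["side"]
print("stand z.014",onz(S,287,272,.014),onz(T,216,258,.014))
print("disc",onz(S,231,188,.05),onz(T,290,205,.05))
print("knob",onz(S,200.5,197,.12),onz(T,260.5,176,.108),tri(S,(200.5,197),T,(260.5,175)))
E
```

```text
stand z.014 [0.61658124 0.16342099 0.014     ] [0.60875918 0.16615075 0.014     ]
disc [ 0.51880345 -0.13283592  0.05      ] [ 0.50863127 -0.11944657  0.05      ]
knob [ 0.6303894  -0.14892386  0.12      ] [ 0.62185502 -0.15170473  0.108     ] (array([ 0.62478289, -0.15581999,  0.10820532]), np.float64(0.002564155378211379))
```

View pics/crop0.png

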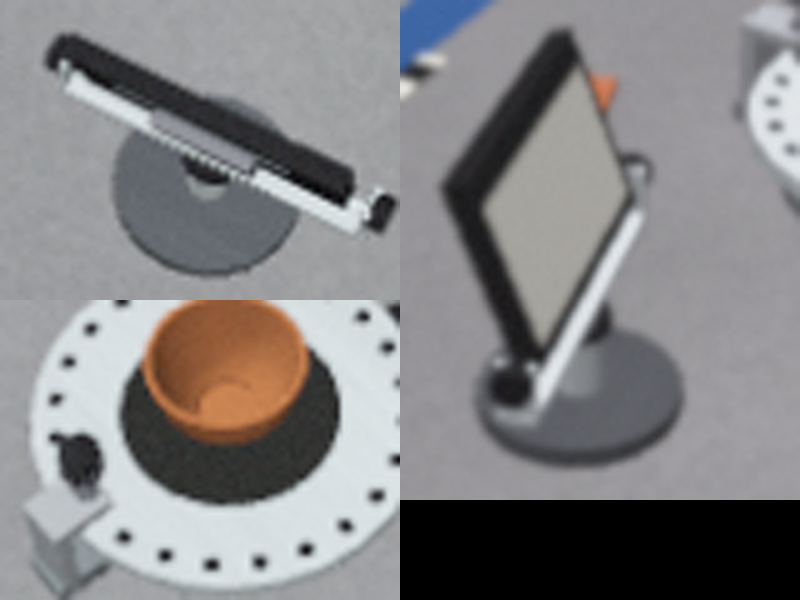

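The panel's white face looks roughly towards the robot and leans back. Its top-back corners in the side view are about (189,218) and (213,186). Its top-front corners in the scene view are about (257,242) and (316,269). I'll fit the panel pose and refine the disc with its outline.

```bash
cat > fit.py <<'E'
from h import *
import pickle
from scipy.optimize import least_squares
d=pickle.load(open("i.pkl","rb"));S,T=d["scene"],d["side"]
sc=lambda x,y:(245+x/5,235+y/5); sd=lambda x,y:(180+(x-400)/5,180+y/5)
def pan(p,q):
    x,y,psi,t=p[:4]; r=R.from_euler('z',psi)*R.from_euler('y',-t)
    return r.apply(q)+[x,y,.085]
# psi = yaw of panel x axis; tilt>0 -> top to -x
obs=[(S,sc(68,33),(-.007,-.08,.1)),(S,sc(355,172),(-.007,.08,.1)),(T,sd(446,190),(.007,.08,.1)),(T,sd(563,28),(.007,-.08,.1)),(T,sd(538,362),(-.007,.08,-.008))]
def res(p):
    r=[proj(im,pan(p,q))-uv for im,uv,q in obs]
    r+=[proj(im,[*p[:2],.085]+(R.from_euler('z',p[2]).apply([0,s*p[4],0])))-uv for im,uv,s in((S,sc(381,210),1),(T,sd(512,385),1),(T,sd(637,165),-1))]
    r+=[proj(S,[*p[:2],.014])-sc(206,185),proj(T,[*p[:2],.014])-sd(580,385)]
    return np.ravel(r)
f=least_squares(res,[.613,.165,-.4,-.3,.095]);print("panel",f.x,"deg",np.degrees(f.x[2:4]));print(f.fun.reshape(-1,2).round(1))
# disc: crop pts of outer rim (scene) and bowl rim
a=np.linspace(0,2*np.pi,73)
for n,im,box in(("S",S,(188,152,275,225)),("T",T,(245,180,335,235))):
    g=im["image"].astype(int);m=((g.min(2)>165)&(np.ptp(g,axis=2)<25)).astype(np.uint8)
    M=np.zeros_like(m);x0,y0,x1,y1=box;M[y0:y1,x0:x1]=m[y0:y1,x0:x1]
    c=max(cv2.findContours(M,cv2.RETR_EXTERNAL,cv2.CHAIN_APPROX_NONE)[0],key=len);h=cv2.convexHull(c)
    (cx,cy),ax,an=cv2.fitEllipse(h);print(n,"ellipse",cx,cy,ax,an,onz(im,cx,cy,.05))
    b=cv2.inRange(cv2.cvtColor(im["image"],cv2.COLOR_RGB2HSV)[y0-20:y1,x0:x1],(3,110,60),(15,255,255));yy,xx=np.nonzero(b)
    print(" bowl px x",xx.min()+x0,xx.max()+x0,"y",yy.min()+y0-20,yy.max()+y0-20)
    for z in(.05,): 
        P=np.array([onz(im,u,v,z)[:2] for u,v in h[:,0]]);q=least_squares(lambda p:np.hypot(*(P-p[:2]).T)-p[2],[.51,-.13,.125],loss='soft_l1',f_scale=.002).x;print(" circle",q)
E
python3 fit.py
```

```text
panel [ 0.61313024  0.15865796  0.17835752 -0.32254621  0.10002155] deg [ 10.21913332 -18.4805368 ]
[[ 0.4 -2. ]
 [-0.3 -1.4]
 [-1.7 -1.3]
 [-2.3 -0.4]
 [ 0.9  2.1]
 [ 0.2  0.3]
 [-0.5  0. ]
 [-0.6  0.7]
 [ 0.2 -1.8]
 [-0.1 -1. ]]
S ellipse 229.23480224609375 188.81582641601562 (67.73101043701172, 83.63954162597656) 79.50208282470703 [ 0.52458911 -0.13509352  0.05      ]
 bowl px x 213 246 y 164 193
 circle [ 0.51662938 -0.13822114  0.12649934]
T ellipse 290.129638671875 203.734375 (42.34903335571289, 81.97281646728516) 93.8187026977539 [ 0.51082552 -0.12681032  0.05      ]
 bowl px x 276 306 y 179 205
 circle [ 0.51460399 -0.13608495  0.12670725]
```

```bash
cat >> h.py <<'E'
from scipy.linalg import logm,expm
def pose(r,p):
    T=np.eye(4);T[:3,:3]=r.as_matrix();T[:3,3]=p;return T
def cur():
    s=sensors.get_state();q=s["ee_rot"];return pose(R.from_quat([q[1],q[2],q[3],q[0]]),s["position"])
def panelT(x,y,psi,t,h):   # TCP pose with tool on panel, TCP at panel-z h
    r=R.from_euler('z',psi,degrees=True)*R.from_euler('y',-t,degrees=True);m=r.as_matrix()
    return pose(R.from_matrix(np.c_[m[:,1],m[:,0],-m[:,2]]),m[:,2]*h+[x,y,.085])
def row(T0,T1,N):
    M=expm(np.real(logm(np.linalg.inv(T0)@T1))/N)
    P=np.array([(T0@np.linalg.matrix_power(M,k))[:3,3] for k in range(N+1)])
    print("d",(M[:3,3]*1e3).round(2),"a",(np.degrees(R.from_matrix(M[:3,:3]).as_rotvec())/6).round(3),"N",N,"zmin",P[:,2].min().round(3),"mid",P[N//2].round(3),"end",P[-1].round(3))
E
python3 - <<'E'
from h import *
row(cur(),panelT(.613,.159,10.2,-18.5,.33),36)
E
```

```text
d [25.6   2.27 -1.16] a [ 0.072 -0.058 -0.353] N 36 zmin 0.398 mid [ 0.594 -0.26   0.405] end [0.716 0.178 0.398]
```

Call:
jog_arm(
  plan=[
    {"dx":25.6,"dy":2.3,"dz":-1.2,"ax":0.072,"ay":-0.058,"az":-0.353,"grip":0},
    {"dx":25.6,"dy":2.3,"dz":-1.2,"ax":0.072,"ay":-0.058,"az":-0.353,"grip":0},
    {"dx":25.6,"dy":2.3,"dz":-1.2,"ax":0.072,"ay":-0.058,"az":-0.353,"grip":0},
    {"dx":25.6,"dy":2.3,"dz":-1.2,"ax":0.072,"ay":-0.058,"az":-0.353,"grip":0},
    {"dx":25.6,"dy":2.3,"dz":-1.2,"ax":0.072,"ay":-0.058,"az":-0.353,"grip":0},
    {"dx":25.6,"dy":2.3,"dz":-1.2,"ax":0.072,"ay":-0.058,"az":-0.353,"grip":0},
    {"dx":25.6,"dy":2.3,"dz":-1.2,"ax":0.072,"ay":-0.058,"az":-0.353,"grip":0},
    {"dx":25.6,"dy":2.3,"dz":-1.2,"ax":0.072,"ay":-0.058,"az":-0.353,"grip":0},
    {"dx":25.6,"dy":2.3,"dz":-1.2,"ax":0.072,"ay":-0.058,"az":-0.353,"grip":0},
    {"dx":25.6,"dy":2.3,"dz":-1.2,"ax":0.072,"ay":-0.058,"az":-0.353,"grip":0},
    {"dx":25.6,"dy":2.3,"dz":-1.2,"ax":0.072,"ay":-0.058,"az":-0.353,"grip":0},
    {"dx":25.6,"dy":2.3,"dz":-1.2,"ax":0.072,"ay":-0.058,"az":-0.353,"grip":0},
    {"dx":25.6,"dy":2.3,"dz":-1.2,"ax":0.072,"ay":-0.058,"az":-0.353,"grip":0},
    {"dx":25.6,"dy":2.3,"dz":-1.2,"ax":0.072,"ay":-0.058,"az":-0.353,"grip":0},
    {"dx":25.6,"dy":2.3,"dz":-1.2,"ax":0.072,"ay":-0.058,"az":-0.353,"grip":0},
    {"dx":25.6,"dy":2.3,"dz":-1.2,"ax":0.072,"ay":-0.058,"az":-0.353,"grip":0},
    {"dx":25.6,"dy":2.3,"dz":-1.2,"ax":0.072,"ay":-0.058,"az":-0.353,"grip":0},
    {"dx":25.6,"dy":2.3,"dz":-1.2,"ax":0.072,"ay":-0.058,"az":-0.353,"grip":0},
  ],
)

```text
clock: 1.6
position: [0.5952, -0.2597, 0.4058]
ee_rot: [-0.055, 0.856, 0.51, -0.066]
contact_force: [0.2, -0.4, -0.2]
width: 0.0852
gripper_force: 0.0
```

Call:
jog_arm(
  plan=[
    {"dx":25.6,"dy":2.3,"dz":-1.2,"ax":0.072,"ay":-0.058,"az":-0.353,"grip":0},
    {"dx":25.6,"dy":2.3,"dz":-1.2,"ax":0.072,"ay":-0.058,"az":-0.353,"grip":0},
    {"dx":25.6,"dy":2.3,"dz":-1.2,"ax":0.072,"ay":-0.058,"az":-0.353,"grip":0},
    {"dx":25.6,"dy":2.3,"dz":-1.2,"ax":0.072,"ay":-0.058,"az":-0.353,"grip":0},
    {"dx":25.6,"dy":2.3,"dz":-1.2,"ax":0.072,"ay":-0.058,"az":-0.353,"grip":0},
    {"dx":25.6,"dy":2.3,"dz":-1.2,"ax":0.072,"ay":-0.058,"az":-0.353,"grip":0},
    {"dx":25.6,"dy":2.3,"dz":-1.2,"ax":0.072,"ay":-0.058,"az":-0.353,"grip":0},
    {"dx":25.6,"dy":2.3,"dz":-1.2,"ax":0.072,"ay":-0.058,"az":-0.353,"grip":0},
    {"dx":25.6,"dy":2.3,"dz":-1.2,"ax":0.072,"ay":-0.058,"az":-0.353,"grip":0},
    {"dx":25.6,"dy":2.3,"dz":-1.2,"ax":0.072,"ay":-0.058,"az":-0.353,"grip":0},
    {"dx":25.6,"dy":2.3,"dz":-1.2,"ax":0.072,"ay":-0.058,"az":-0.353,"grip":0},
    {"dx":25.6,"dy":2.3,"dz":-1.2,"ax":0.072,"ay":-0.058,"az":-0.353,"grip":0},
    {"dx":25.6,"dy":2.3,"dz":-1.2,"ax":0.072,"ay":-0.058,"az":-0.353,"grip":0},
    {"dx":25.6,"dy":2.3,"dz":-1.2,"ax":0.072,"ay":-0.058,"az":-0.353,"grip":0},
    {"dx":25.6,"dy":2.3,"dz":-1.2,"ax":0.072,"ay":-0.058,"az":-0.353,"grip":0},
    {"dx":25.6,"dy":2.3,"dz":-1.2,"ax":0.072,"ay":-0.058,"az":-0.353,"grip":0},
    {"dx":25.6,"dy":2.3,"dz":-1.2,"ax":0.072,"ay":-0.058,"az":-0.353,"grip":0},
    {"dx":25.6,"dy":2.3,"dz":-1.2,"ax":0.072,"ay":-0.058,"az":-0.353,"grip":0},
  ],
)

```text
clock: 3.1
position: [0.7171, 0.1783, 0.398]
ee_rot: [-0.103, 0.632, 0.758, -0.125]
contact_force: [0.1, 0.1, 0.0]
width: 0.0852
gripper_force: 0.0
```

```bash
python3 - <<'E'
from h import *
import pickle
w=imaging.get_image("wrist");pickle.dump(w,open("w.pkl","wb"))
save(w,"w1.png")
T=cur();print(T.round(3));row(T,panelT(.613,.159,10.2,-18.5,.33),4)
for q in [(-.007,-.08,.1),(-.007,.08,.1),(.007,-.08,.1),(.007,.08,.1)]:
    r=R.from_euler('z',10.2,degrees=True)*R.from_euler('y',18.5,degrees=True)
    print(q,proj(w,r.apply(q)+[.613,.159,.085])*1.5)
E
```

```text
[[-0.185  0.931 -0.314  0.716]
 [ 0.983  0.177 -0.056  0.184]
 [ 0.004 -0.319 -0.948  0.398]
 [ 0.     0.     0.     1.   ]]
d [-1.5  -0.37  0.05] a [-0.004 -0.002  0.022] N 4 zmin 0.398 mid [0.716 0.181 0.398] end [0.716 0.178 0.398]
(-0.007, -0.08, 0.1) [377.97761446 444.68451461]
(-0.007, 0.08, 0.1) [375.11177086 149.0876833 ]
(0.007, -0.08, 0.1) [402.57625258 444.74257041]
(0.007, 0.08, 0.1) [406.3625465  149.11409857]
```

View pics/w1.png

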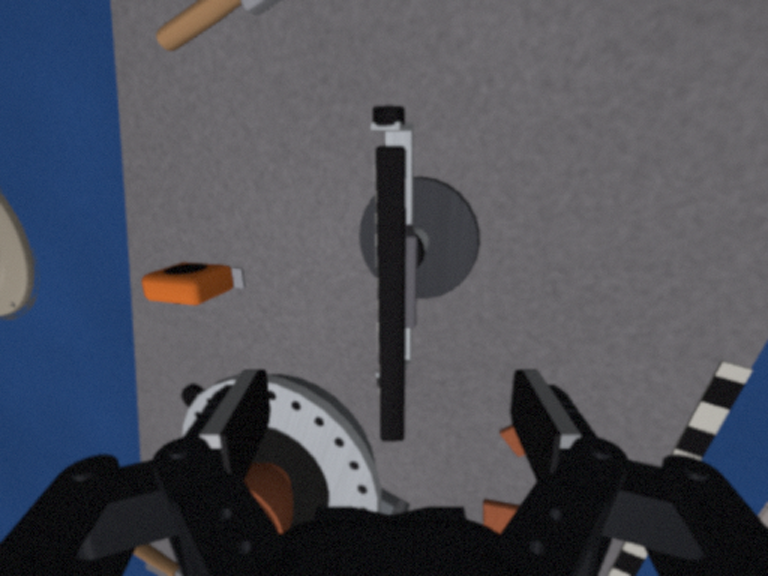

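The panel's top edge is at (376–405,147) to (381–404,440) in the wrist picture, within about 2 px of the prediction. The yaw is therefore about 10.6° and the tilt about -18.5°. Next I descend onto the top edge.

```bash
python3 - <<'E'
from h import *
row(cur(),panelT(.613,.159,10.6,-18.5,.237),6)
E
```

```text
d [-0.91 -0.24 15.53] a [-0.002 -0.005  0.004] N 6 zmin 0.31 mid [0.702 0.178 0.354] end [0.687 0.173 0.31 ]
```

Call:
jog_arm(
  plan=[
    {"dx":-0.9,"dy":-0.2,"dz":15.5,"grip":0},
    {"dx":-0.9,"dy":-0.2,"dz":15.5,"grip":0},
    {"dx":-0.9,"dy":-0.2,"dz":15.5,"grip":0.3},
    {"dx":-0.9,"dy":-0.2,"dz":15.5,"grip":0.4},
    {"dx":-0.9,"dy":-0.2,"dz":15.5,"grip":0.5},
    {"dx":-0.9,"dy":-0.2,"dz":15.5,"grip":0.6},
    {"grip":0.6},
    {"grip":1},
    {"grip":1},
    {"grip":1},
    {"grip":1},
    {"grip":1},
    {"grip":1},
  ],
  grip_force=30,
)

```text
$.plan[0]: bad value
```

```bash
python3 - <<'E'
from h import *
T=cur();print(T.round(3),sensors.get_state()["contact_force"],sensors.get_state()["qpos"])
z=np.eye(4)
def about(p,ax,deg):
    A=pose(R.from_rotvec(np.array(ax)*np.radians(deg)),[0,0,0]);P=pose(R.identity(),p);return P@A@np.linalg.inv(P)
psi=np.degrees(np.arctan2(T[1,1],T[0,1]));t=-np.degrees(np.arcsin(-T[2,1]));tgt=np.degrees(np.arctan2(.159+.137,.613-.5155));print("psi,t,tgt",psi,t,tgt)
h=[.613,.159,.085]
T1=about(h,[0,0,1],tgt-psi)@T;row(T,T1,20)
y=T1[:3,0];T2=about(h,y,-(20-t))@T1;row(T1,T2,14)
E
```

```text
[[-0.185  0.931 -0.314  0.716]
 [ 0.983  0.177 -0.056  0.184]
 [ 0.004 -0.319 -0.948  0.398]
 [ 0.     0.     0.     1.   ]] [-0.16226363  2.56622864 -0.42575182] [ 0.15843541  0.64100539  0.93526188 -0.00564281  1.88966466 -0.02960153]
psi,t,tgt 10.760099370962916 -18.58462611583316 71.76853609354335
d [ 5.64 -0.39  0.15] a [ 0.002 -0.162 -0.482] N 20 zmin 0.398 mid [0.69  0.233 0.398] end [0.642 0.261 0.398]
d [  0.   -15.88   0.33] a [-0.459  0.    -0.   ] N 14 zmin 0.396 mid [0.607 0.158 0.415] end [0.573 0.054 0.396]
```

Call:
jog_arm(
  plan=[
    {"dx":-0.9,"dy":-0.2,"dz":15.5,"ax":0,"ay":0,"az":0,"grip":0},
    {"dx":-0.9,"dy":-0.2,"dz":15.5,"ax":0,"ay":0,"az":0,"grip":0},
    {"dx":-0.9,"dy":-0.2,"dz":15.5,"ax":0,"ay":0,"az":0,"grip":0.3},
    {"dx":-0.9,"dy":-0.2,"dz":15.5,"ax":0,"ay":0,"az":0,"grip":0.4},
    {"dx":-0.9,"dy":-0.2,"dz":15.5,"ax":0,"ay":0,"az":0,"grip":0.5},
    {"dx":-0.9,"dy":-0.2,"dz":15.5,"ax":0,"ay":0,"az":0,"grip":0.6},
    {"dx":0,"dy":0,"dz":0,"ax":0,"ay":0,"az":0,"grip":0.6},
    {"dx":0,"dy":0,"dz":0,"ax":0,"ay":0,"az":0,"grip":1},
    {"dx":0,"dy":0,"dz":0,"ax":0,"ay":0,"az":0,"grip":1},
    {"dx":0,"dy":0,"dz":0,"ax":0,"ay":0,"az":0,"grip":1},
    {"dx":0,"dy":0,"dz":0,"ax":0,"ay":0,"az":0,"grip":1},
  ],
  grip_force=30,
)

```text
clock: 4.07
position: [0.6883, 0.166, 0.3114]
ee_rot: [-0.102, 0.633, 0.757, -0.124]
contact_force: [0.2, -0.5, -2.8]
width: 0.0136
gripper_force: 32.8
```

```bash
cat > pl.py <<'E'
from h import *
T=cur();print(T.round(3),sensors.get_state()["contact_force"],sensors.get_state()["width"])
def about(p,ax,deg):
    A=pose(R.from_rotvec(np.array(ax)*np.radians(deg)),[0,0,0]);P=pose(R.identity(),p);return P@A@np.linalg.inv(P)
psi=np.degrees(np.arctan2(T[1,1],T[0,1]));t=-np.degrees(np.arcsin(-T[2,1]));tgt=np.degrees(np.arctan2(.159+.137,.613-.5155));print("psi,t,tgt",psi,t,tgt)
h=[.613,.159,.085]
T1=about(h,[0,0,1],tgt-psi)@T;row(T,T1,20)
y=T1[:3,0];T2=about(h,y,-(20-t))@T1;row(T1,T2,14)
E
python3 pl.py
```

```text
[[-0.178  0.934 -0.311  0.688]
 [ 0.984  0.168 -0.058  0.166]
 [-0.002 -0.316 -0.949  0.311]
 [ 0.     0.     0.     1.   ]] [ 0.21943118 -0.52277141 -2.80794901] 0.013555695248113954
psi,t,tgt 10.190891898031945 -18.437251582582213 71.76853609354335
d [ 4.06  0.22 -0.09] a [-0.001 -0.162 -0.487] N 20 zmin 0.311 mid [0.674 0.204 0.311] end [0.643 0.229 0.311]
d [  0.   -11.43   0.28] a [-0.458 -0.     0.   ] N 14 zmin 0.309 mid [0.618 0.154 0.324] end [0.594 0.079 0.309]
```

Call:
jog_arm(
  plan=[
    {"dx":4.1,"dy":0.2,"dz":-0.1,"ax":0,"ay":-0.162,"az":-0.487,"grip":1},
    {"dx":4.1,"dy":0.2,"dz":-0.1,"ax":0,"ay":-0.162,"az":-0.487,"grip":1},
    {"dx":4.1,"dy":0.2,"dz":-0.1,"ax":0,"ay":-0.162,"az":-0.487,"grip":1},
    {"dx":4.1,"dy":0.2,"dz":-0.1,"ax":0,"ay":-0.162,"az":-0.487,"grip":1},
    {"dx":4.1,"dy":0.2,"dz":-0.1,"ax":0,"ay":-0.162,"az":-0.487,"grip":1},
    {"dx":4.1,"dy":0.2,"dz":-0.1,"ax":0,"ay":-0.162,"az":-0.487,"grip":1},
    {"dx":4.1,"dy":0.2,"dz":-0.1,"ax":0,"ay":-0.162,"az":-0.487,"grip":1},
    {"dx":4.1,"dy":0.2,"dz":-0.1,"ax":0,"ay":-0.162,"az":-0.487,"grip":1},
    {"dx":4.1,"dy":0.2,"dz":-0.1,"ax":0,"ay":-0.162,"az":-0.487,"grip":1},
    {"dx":4.1,"dy":0.2,"dz":-0.1,"ax":0,"ay":-0.162,"az":-0.487,"grip":1},
  ],
)

```text
clock: 4.9
position: [0.6745, 0.204, 0.3115]
ee_rot: [-0.064, 0.408, 0.899, -0.146]
contact_force: [3.1, -1.7, -5.7]
width: 0.0132
gripper_force: 32.5
```

```bash
python3 pl.py
```

```text
[[-0.658  0.715 -0.235  0.675]
 [ 0.753  0.624 -0.21   0.204]
 [-0.003 -0.315 -0.949  0.312]
 [ 0.     0.     0.     1.   ]] [ 3.12122029 -1.69927084 -5.67558241] 0.013185912695729428
psi,t,tgt 41.119541770362204 -18.368995324554977 71.76853609354335
d [ 2.03  0.14 -0.05] a [-0.001 -0.08  -0.242] N 20 zmin 0.312 mid [0.66  0.219 0.312] end [0.643 0.229 0.312]
d [ -0.   -11.42   0.24] a [-0.457 -0.    -0.   ] N 14 zmin 0.31 mid [0.618 0.154 0.324] end [0.594 0.08  0.31 ]
```

Low forces; continuing.

Call:
jog_arm(
  plan=[
    {"dx":4.1,"dy":0.2,"dz":-0.1,"ax":0,"ay":-0.162,"az":-0.487,"grip":1},
    {"dx":4.1,"dy":0.2,"dz":-0.1,"ax":0,"ay":-0.162,"az":-0.487,"grip":1},
    {"dx":4.1,"dy":0.2,"dz":-0.1,"ax":0,"ay":-0.162,"az":-0.487,"grip":1},
    {"dx":4.1,"dy":0.2,"dz":-0.1,"ax":0,"ay":-0.162,"az":-0.487,"grip":1},
    {"dx":4.1,"dy":0.2,"dz":-0.1,"ax":0,"ay":-0.162,"az":-0.487,"grip":1},
    {"dx":4.1,"dy":0.2,"dz":-0.1,"ax":0,"ay":-0.162,"az":-0.487,"grip":1},
    {"dx":4.1,"dy":0.2,"dz":-0.1,"ax":0,"ay":-0.162,"az":-0.487,"grip":1},
    {"dx":4.1,"dy":0.2,"dz":-0.1,"ax":0,"ay":-0.162,"az":-0.487,"grip":1},
    {"dx":4.1,"dy":0.2,"dz":-0.1,"ax":0,"ay":-0.162,"az":-0.487,"grip":1},
    {"dx":4.1,"dy":0.2,"dz":-0.1,"ax":0,"ay":-0.162,"az":-0.487,"grip":1},
    {"dx":0,"dy":0,"dz":0,"ax":0,"ay":0,"az":0,"grip":1},
  ],
)

```text
clock: 5.82
position: [0.643, 0.2295, 0.3116]
ee_rot: [-0.022, 0.154, 0.975, -0.158]
contact_force: [7.4, -1.7, -7.7]
width: 0.0134
gripper_force: 32.7
```

```bash
python3 pl.py
```

```text
[[-0.951  0.294 -0.092  0.643]
 [ 0.308  0.903 -0.301  0.23 ]
 [-0.005 -0.315 -0.949  0.312]
 [ 0.     0.     0.     1.   ]] [ 7.42228219 -1.72845175 -7.74438413] 0.013397457836644667
psi,t,tgt 71.97746732626008 -18.35702461826361 71.76853609354335
d [-0.01 -0.    0.  ] a [0.    0.001 0.002] N 20 zmin 0.312 mid [0.643 0.229 0.312] end [0.643 0.229 0.312]
d [  0.   -11.43   0.22] a [-0.457  0.    -0.   ] N 14 zmin 0.31 mid [0.619 0.155 0.324] end [0.594 0.08  0.31 ]
```

Call:
jog_arm(
  plan=[
    {"dx":0,"dy":-11.4,"dz":0.2,"ax":-0.457,"ay":0,"az":0,"grip":1},
    {"dx":0,"dy":-11.4,"dz":0.2,"ax":-0.457,"ay":0,"az":0,"grip":1},
    {"dx":0,"dy":-11.4,"dz":0.2,"ax":-0.457,"ay":0,"az":0,"grip":1},
    {"dx":0,"dy":-11.4,"dz":0.2,"ax":-0.457,"ay":0,"az":0,"grip":1},
    {"dx":0,"dy":-11.4,"dz":0.2,"ax":-0.457,"ay":0,"az":0,"grip":1},
    {"dx":0,"dy":-11.4,"dz":0.2,"ax":-0.457,"ay":0,"az":0,"grip":1},
    {"dx":0,"dy":-11.4,"dz":0.2,"ax":-0.457,"ay":0,"az":0,"grip":1},
    {"dx":0,"dy":-11.4,"dz":0.2,"ax":-0.457,"ay":0,"az":0,"grip":1},
    {"dx":0,"dy":-11.4,"dz":0.2,"ax":-0.457,"ay":0,"az":0,"grip":1},
    {"dx":0,"dy":-11.4,"dz":0.2,"ax":-0.457,"ay":0,"az":0,"grip":1},
    {"dx":0,"dy":-11.4,"dz":0.2,"ax":-0.457,"ay":0,"az":0,"grip":1},
    {"dx":0,"dy":-11.4,"dz":0.2,"ax":-0.457,"ay":0,"az":0,"grip":1},
    {"dx":0,"dy":-11.4,"dz":0.2,"ax":-0.457,"ay":0,"az":0,"grip":1},
    {"dx":0,"dy":-11.4,"dz":0.2,"ax":-0.457,"ay":0,"az":0,"grip":1},
    {"dx":0,"dy":0,"dz":0,"ax":0,"ay":0,"az":0,"grip":1},
    {"dx":0,"dy":0,"dz":0,"ax":0,"ay":0,"az":0,"grip":1},
  ],
)

```text
clock: 7.15
position: [0.5945, 0.08, 0.3091]
ee_rot: [0.029, 0.158, 0.972, 0.171]
contact_force: [11.0, 6.6, -18.9]
width: 0.0136
gripper_force: 30.7
```

```bash
python3 pl.py; python3 - <<'E'
from h import *
import pickle
d={n:imaging.get_image(n) for n in("scene","side")};pickle.dump(d,open("i2.pkl","wb"))
a=cv2.cvtColor(d["scene"]["image"],cv2.COLOR_RGB2BGR)[150:290,180:330];b=cv2.cvtColor(d["side"]["image"],cv2.COLOR_RGB2BGR)[140:280,170:340]
f=lambda c:cv2.resize(c,(400,int(c.shape[0]*400/c.shape[1])),interpolation=cv2.INTER_CUBIC)
a,b=f(a),f(b);H=max(len(a),len(b));p=lambda c:np.vstack([c,np.zeros((H-len(c),400,3),np.uint8)])
cv2.imwrite("pics/t2.png",np.hstack([p(a),p(b)]))
E
```

```text
[[-0.948  0.298  0.11   0.594]
 [ 0.317  0.891  0.324  0.08 ]
 [-0.001  0.342 -0.94   0.309]
 [ 0.     0.     0.     1.   ]] [ 11.03599309   6.55914632 -18.86319631] 0.013624445807788986
psi,t,tgt 71.52419257242944 19.99565224552579 71.76853609354335
d [-0.02  0.    0.  ] a [-0.     0.001 -0.002] N 20 zmin 0.309 mid [0.595 0.08  0.309] end [0.595 0.08  0.309]
d [ 0. -0. -0.] a [-0. -0. -0.] N 14 zmin 0.309 mid [0.595 0.08  0.309] end [0.595 0.08  0.309]
```

View pics/t2.png

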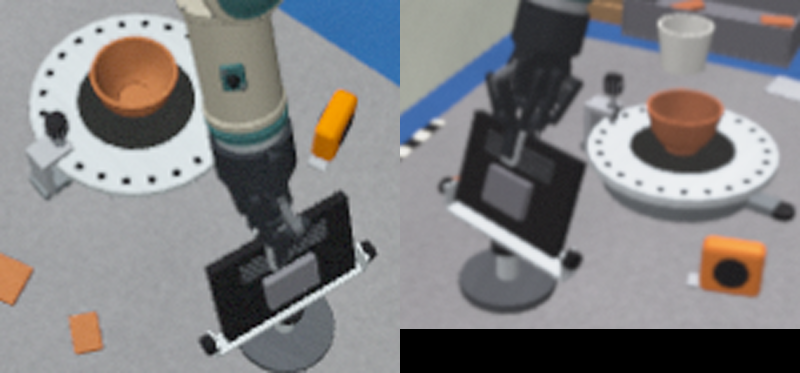

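The panel now faces the bowl and leans forward (scene crop, panel at (280,265)). I release and back off along the tool axis.

Call:
jog_arm(
  plan=[
    {"dx":0,"dy":0,"dz":0,"ax":0,"ay":0,"az":0,"grip":0.6},
    {"dx":0,"dy":0,"dz":0,"ax":0,"ay":0,"az":0,"grip":0.3},
    {"dx":0,"dy":0,"dz":0,"ax":0,"ay":0,"az":0,"grip":0},
    {"dx":0,"dy":0,"dz":0,"ax":0,"ay":0,"az":0,"grip":0},
    {"dx":0,"dy":0,"dz":-15,"ax":0,"ay":0,"az":0,"grip":0},
    {"dx":0,"dy":0,"dz":-15,"ax":0,"ay":0,"az":0,"grip":0},
    {"dx":0,"dy":0,"dz":-20,"ax":0,"ay":0,"az":0,"grip":0},
    {"dx":0,"dy":0,"dz":-20,"ax":0,"ay":0,"az":0,"grip":0},
    {"dx":0,"dy":0,"dz":-20,"ax":0,"ay":0,"az":0,"grip":0},
    {"dx":0,"dy":0,"dz":-10,"ax":0,"ay":0,"az":0,"grip":0},
    {"dx":0,"dy":0,"dz":0,"ax":0,"ay":0,"az":0,"grip":0},
  ],
)

```text
clock: 8.17
position: [0.5823, 0.0474, 0.4082]
ee_rot: [0.03, 0.156, 0.973, 0.17]
contact_force: [0.1, 0.5, 0.7]
width: 0.0851
gripper_force: 0.0
```

```bash
python3 - <<'E'
from h import *
import pickle
d={n:imaging.get_image(n) for n in("scene","side","wrist")};pickle.dump(d,open("i3.pkl","wb"))
a=cv2.cvtColor(d["scene"]["image"],cv2.COLOR_RGB2BGR)[210:290,245:330];b=cv2.cvtColor(d["side"]["image"],cv2.COLOR_RGB2BGR)[180:280,175:260];c=cv2.cvtColor(d["wrist"]["image"],cv2.COLOR_RGB2BGR)
f=lambda c,w:cv2.resize(c,(w,round(c.shape[0]*w/c.shape[1])),interpolation=cv2.INTER_CUBIC)
a,b,c=f(a,340),f(b,255),f(c,460)   # x4, x3, x0.9
A=np.zeros((600,800,3),np.uint8);A[:len(a),:340]=a;A[:len(b),345:600]=b;A[len(a)-65:len(a)-65+len(c),340:]=c
A=np.zeros((600,800,3),np.uint8);A[:320,:340]=a;A[:300,345:600]=b;A[600-280:,340:]=c[-345:][:280]
cv2.imwrite("pics/t3.png",A)
for psi in(69.8,71.8,73.8):
  for t in(18,20,22):
    r=R.from_euler('z',psi,degrees=True)*R.from_euler('y',-t,degrees=True)
    P=lambda im,q:proj(im,r.apply(q)+[.613,.159,.085])
    s=[(P(d["scene"],q)-[245,210])*4 for q in((.007,-.08,.1),(.007,.08,.1))];u=[(P(d["side"],q)-[175,180])*3+[345,0] for q in((.007,-.08,.1),(.007,.08,.1))]
    print(psi,t,np.ravel(s).round(),np.ravel(u).round(), np.ravel([P(d["wrist"],q)*1.5 for q in((.007,-.08,.1),(.007,.08,.1))]).round())
save(d["wrist"],"w3.png")
E
```

```text
69.8 18 [ 58. 171. 268.  57.] [423.  18. 555.  89.] [404. 427. 418. 138.]
69.8 20 [ 56. 167. 265.  54.] [427.  18. 558.  88.] [398. 427. 411. 138.]
69.8 22 [ 53. 164. 262.  51.] [430.  17. 561.  88.] [392. 427. 403. 138.]
71.8 18 [ 60. 175. 265.  55.] [420.  19. 556.  87.] [408. 428. 412. 140.]
71.8 20 [ 57. 172. 262.  51.] [423.  18. 559.  86.] [402. 428. 405. 140.]
71.8 22 [ 54. 168. 258.  48.] [426.  18. 562.  86.] [396. 428. 398. 140.]
73.8 18 [ 61. 179. 261.  52.] [417.  20. 558.  85.] [412. 428. 407. 142.]
73.8 20 [ 58. 176. 258.  49.] [420.  19. 561.  84.] [406. 428. 399. 142.]
73.8 22 [ 55. 172. 255.  46.] [423.  19. 564.  84.] [401. 428. 392. 143.]
```

View pics/t3.png

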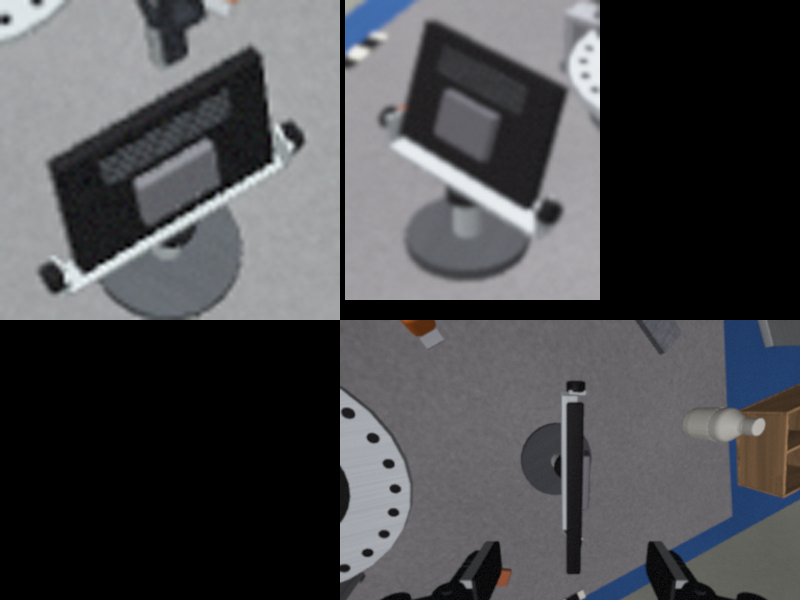

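View pics/w3.png

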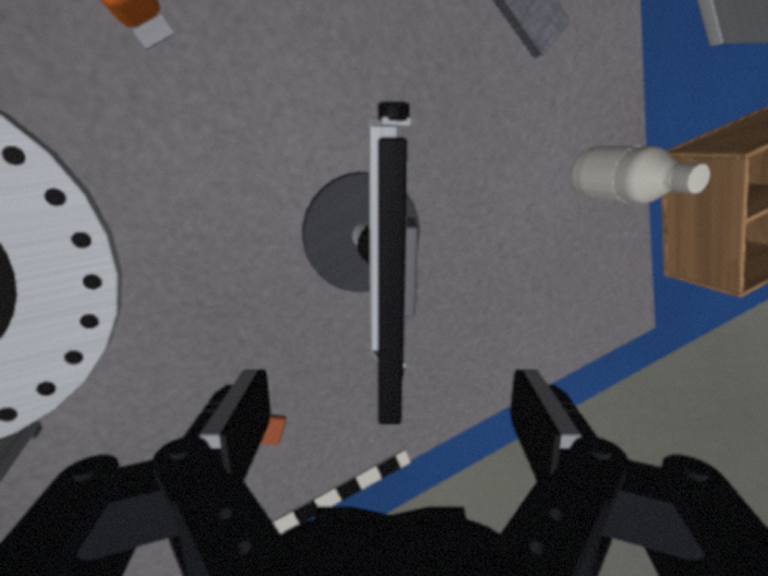

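The wrist view shows the panel's rear top edge at (401,424)–(407,138), against a predicted (402,428)–(405,140). That gives a yaw of about 71.5° and a tilt of about 20°, so the panel is set. Next is the plunger knob at about (0.625, -0.155).

```bash
cat >> h.py <<'E'
def down(x,y,z,yaw):
    c,s=np.cos(np.radians(yaw)),np.sin(np.radians(yaw));return pose(R.from_matrix(np.array([[c,s,0],[s,-c,0],[0,0,-1]])),[x,y,z])
E
python3 - <<'E'
from h import *
row(cur(),down(.625,-.155,.375,170.7),12)
E
```

```text
d [ -7.62 -15.81  -0.48] a [ 0.275  0.02  -0.122] N 12 zmin 0.375 mid [ 0.6   -0.053  0.381] end [ 0.625 -0.155  0.375]
```

Call:
jog_arm(
  plan=[
    {"dx":-7.6,"dy":-15.8,"dz":-0.5,"ax":0.275,"ay":0.02,"az":-0.122,"grip":0},
    {"dx":-7.6,"dy":-15.8,"dz":-0.5,"ax":0.275,"ay":0.02,"az":-0.122,"grip":0},
    {"dx":-7.6,"dy":-15.8,"dz":-0.5,"ax":0.275,"ay":0.02,"az":-0.122,"grip":0},
    {"dx":-7.6,"dy":-15.8,"dz":-0.5,"ax":0.275,"ay":0.02,"az":-0.122,"grip":0},
    {"dx":-7.6,"dy":-15.8,"dz":-0.5,"ax":0.275,"ay":0.02,"az":-0.122,"grip":0},
    {"dx":-7.6,"dy":-15.8,"dz":-0.5,"ax":0.275,"ay":0.02,"az":-0.122,"grip":0},
    {"dx":-7.6,"dy":-15.8,"dz":-0.5,"ax":0.275,"ay":0.02,"az":-0.122,"grip":0},
    {"dx":-7.6,"dy":-15.8,"dz":-0.5,"ax":0.275,"ay":0.02,"az":-0.122,"grip":0},
    {"dx":-7.6,"dy":-15.8,"dz":-0.5,"ax":0.275,"ay":0.02,"az":-0.122,"grip":0},
    {"dx":-7.6,"dy":-15.8,"dz":-0.5,"ax":0.275,"ay":0.02,"az":-0.122,"grip":0},
    {"dx":-7.6,"dy":-15.8,"dz":-0.5,"ax":0.275,"ay":0.02,"az":-0.122,"grip":0},
    {"dx":-7.6,"dy":-15.8,"dz":-0.5,"ax":0.275,"ay":0.02,"az":-0.122,"grip":0},
    {"dx":0,"dy":0,"dz":0,"ax":0,"ay":0,"az":0,"grip":0},
  ],
)

```text
clock: 9.4
position: [0.6259, -0.1571, 0.374]
ee_rot: [-0.001, 0.082, 0.997, -0.001]
contact_force: [-0.2, 1.0, -0.0]
width: 0.0853
gripper_force: 0.0
```

```bash
python3 - <<'E'
from h import *
import pickle
w=imaging.get_image("wrist");pickle.dump(w,open("w4.pkl","wb"));save(w,"w4.png")
T=cur();print(T.round(3));print("pred knob top",proj(w,[.625,-.155,.12])*1.5,"disc",proj(w,[.5155,-.137,.05])*1.5)
E
```

```text
[[-0.987  0.163 -0.002  0.625]
 [ 0.163  0.987  0.001 -0.156]
 [ 0.002  0.    -1.     0.374]
 [ 0.     0.     0.     1.   ]]
pred knob top [395.28751616 298.68242314] disc [394.76590424  96.58040752]
```

View pics/w4.png

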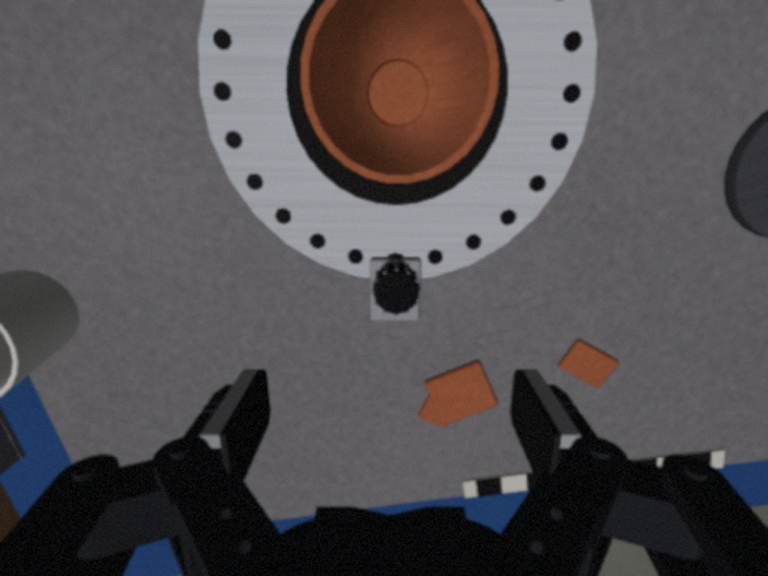

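The knob top is at about (397,291) in the wrist view. Jaw closing is symmetric about it, and the pads will close across the 34 mm bracket's width.

```bash
python3 - <<'E'
from h import *
import pickle
w=pickle.load(open("w4.pkl","rb"))
k=onz(w,397/1.5,291/1.5,.12);print(k, onz(w,198/1.5,70/1.5,.05),onz(w,597/1.5,70/1.5,.05))
p=(k[:2]+[.625,-.155])/2;print(p,np.hypot(*(p-[.5155,-.137])))
T=cur();row(T,down(*p,.27,170.7),6)
E
```

```text
[ 0.62063519 -0.15332434  0.12      ] [ 0.48113918 -0.25526101  0.05      ] [ 0.52177629 -0.01119379  0.05      ]
[ 0.6228176  -0.15416217] 0.10868121500174723
d [ 0.45  0.16 17.35] a [ 0.001 -0.003 -0.002] N 6 zmin 0.27 mid [ 0.624 -0.155  0.322] end [ 0.623 -0.154  0.27 ]
```

Call:
jog_arm(
  plan=[
    {"dx":0.5,"dy":0.2,"dz":18,"ax":0,"ay":0,"az":0,"grip":0},
    {"dx":0.5,"dy":0.2,"dz":18,"ax":0,"ay":0,"az":0,"grip":0},
    {"dx":0.5,"dy":0.2,"dz":18,"ax":0,"ay":0,"az":0,"grip":0},
    {"dx":0.5,"dy":0.2,"dz":18,"ax":0,"ay":0,"az":0,"grip":0},
    {"dx":0.5,"dy":0.2,"dz":18,"ax":0,"ay":0,"az":0,"grip":0},
    {"dx":0.5,"dy":0.2,"dz":18,"ax":0,"ay":0,"az":0,"grip":0},
    {"dx":0,"dy":0,"dz":0,"ax":0,"ay":0,"az":0,"grip":0.4},
    {"dx":0,"dy":0,"dz":0,"ax":0,"ay":0,"az":0,"grip":0.5},
    {"dx":0,"dy":0,"dz":0,"ax":0,"ay":0,"az":0,"grip":1},
    {"dx":0,"dy":0,"dz":0,"ax":0,"ay":0,"az":0,"grip":1},
    {"dx":0,"dy":0,"dz":0,"ax":0,"ay":0,"az":0,"grip":1},
    {"dx":0,"dy":0,"dz":0,"ax":0,"ay":0,"az":0,"grip":1},
    {"dx":0,"dy":0,"dz":0,"ax":0,"ay":0,"az":0,"grip":1},
  ],
  grip_force=70,
)

```text
clock: 10.53
position: [0.6228, -0.1536, 0.2699]
ee_rot: [0.002, 0.081, 0.997, -0.001]
contact_force: [-0.4, -0.3, 7.2]
width: 0.0238
gripper_force: 68.6
```

```bash
python3 - <<'E'
from h import *
s=sensors.get_state();print(s["position"],s["contact_force"],s["moment"],s["width"])
d={n:imaging.get_image(n) for n in("scene","side")}
f=lambda im,x0,y0:cv2.resize(cv2.cvtColor(im["image"],cv2.COLOR_RGB2BGR)[y0:y0+80,x0:x0+60],None,fx=6,fy=6,interpolation=cv2.INTER_CUBIC)
cv2.imwrite("pics/g.png",np.hstack([f(d["scene"],170,155),f(d["side"],230,135)]))
s=sensors.get_state();print(s["position"],s["contact_force"],s["width"])
E
```

```text
[ 0.62283299 -0.1535993   0.26987133] [-0.35209304 -0.28326741  7.1668719 ] [-0.06406416  0.19135789  0.02787403] 0.023831254933927487
[ 0.62282604 -0.15361719  0.26987057] [-0.91502332  0.08881497  5.69352781] 0.023889037900009333
```

View pics/g.png

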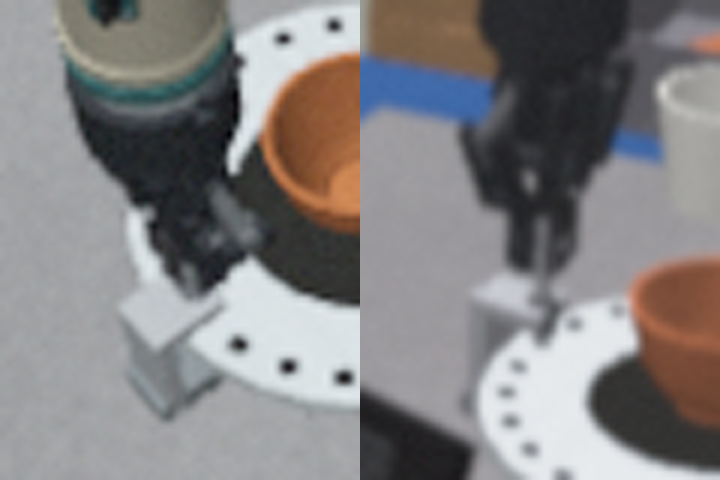

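The pads sit around the knob and clear of the bracket (scene crop (195,265), side crop (540,255)). I pull up gently and watch the force.

Call:
jog_arm(
  plan=[
    {"dx":0,"dy":0,"dz":-2,"ax":0,"ay":0,"az":0,"grip":1},
    {"dx":0,"dy":0,"dz":-2,"ax":0,"ay":0,"az":0,"grip":1},
    {"dx":0,"dy":0,"dz":-2,"ax":0,"ay":0,"az":0,"grip":1},
    {"dx":0,"dy":0,"dz":-2,"ax":0,"ay":0,"az":0,"grip":1},
    {"dx":0,"dy":0,"dz":-2,"ax":0,"ay":0,"az":0,"grip":1},
    {"dx":0,"dy":0,"dz":-2,"ax":0,"ay":0,"az":0,"grip":1},
    {"dx":0,"dy":0,"dz":0,"ax":0,"ay":0,"az":0,"grip":1},
    {"dx":0,"dy":0,"dz":0,"ax":0,"ay":0,"az":0,"grip":1},
  ],
  grip_force=80,
)

```text
clock: 11.3
position: [0.623, -0.1537, 0.2795]
ee_rot: [0.001, 0.081, 0.997, -0.0]
contact_force: [6.0, -2.3, -8.8]
width: 0.0235
gripper_force: 78.8
```

Call:
jog_arm(
  plan=[
    {"dx":0,"dy":0,"dz":-2,"ax":0,"ay":0,"az":0,"grip":1},
    {"dx":0,"dy":0,"dz":-2,"ax":0,"ay":0,"az":0,"grip":1},
    {"dx":0,"dy":0,"dz":-2,"ax":0,"ay":0,"az":0,"grip":1},
    {"dx":0,"dy":0,"dz":0,"ax":0,"ay":0,"az":0,"grip":1},
    {"dx":0,"dy":0,"dz":0,"ax":0,"ay":0,"az":0,"grip":1},
  ],
)

```text
clock: 11.72
position: [0.623, -0.1537, 0.285]
ee_rot: [0.001, 0.081, 0.997, -0.0]
contact_force: [5.6, -3.1, -11.0]
width: 0.0234
gripper_force: 78.9
```

Call:
jog_arm(
  plan=[
    {"dx":0,"dy":0,"dz":-1.5,"ax":0,"ay":0,"az":0,"grip":1},
    {"dx":0,"dy":0,"dz":-1,"ax":0,"ay":0,"az":0,"grip":1},
    {"dx":0,"dy":0,"dz":0,"ax":0,"ay":0,"az":0,"grip":1},
    {"dx":0,"dy":0,"dz":0,"ax":0,"ay":0,"az":0,"grip":1},
  ],
)

```text
clock: 12.05
position: [0.6231, -0.1538, 0.2861]
ee_rot: [0.0, 0.081, 0.997, -0.0]
contact_force: [7.3, -3.5, -17.3]
width: 0.0235
gripper_force: 79.9
```

The lift is 16.2 mm and the force has stepped above the spring's 11 N, so the plunger is on its stop. I check that nothing drifts and that the panel and bystanders haven't moved.

Call:
jog_arm(
  plan=[
    {"dx":0,"dy":0,"dz":0,"ax":0,"ay":0,"az":0,"grip":1},
    {"dx":0,"dy":0,"dz":0,"ax":0,"ay":0,"az":0,"grip":1},
    {"dx":0,"dy":0,"dz":0,"ax":0,"ay":0,"az":0,"grip":1},
    {"dx":0,"dy":0,"dz":0,"ax":0,"ay":0,"az":0,"grip":1},
    {"dx":0,"dy":0,"dz":0,"ax":0,"ay":0,"az":0,"grip":1},
    {"dx":0,"dy":0,"dz":0,"ax":0,"ay":0,"az":0,"grip":1},
  ],
)

```text
clock: 12.55
position: [0.6232, -0.1538, 0.2861]
ee_rot: [0.0, 0.081, 0.997, -0.0]
contact_force: [7.0, -3.3, -17.5]
width: 0.0237
gripper_force: 79.9
```

```bash
python3 - <<'E'
from h import *
import pickle
o=pickle.load(open("i.pkl","rb"));p=pickle.load(open("i3.pkl","rb"));n={k:imaging.get_image(k) for k in("scene","side")}
g=lambda im,b:cv2.GaussianBlur(im["image"],(3,3),0)[b[1]:b[3],b[0]:b[2]].astype(int)
print("panel",[np.abs(g(p[k],b)-g(n[k],b)).max() for k,b in(("scene",(250,228,325,292)),("side",(185,182,250,275)))])
print("bowl side",np.abs(g(o["side"],(272,176,310,208))-g(n["side"],(272,176,310,208))).max())
print("tape etc side",np.abs(g(o["side"],(290,238,330,268))-g(n["side"],(290,238,330,268))).max())
s=sensors.get_state();print(s["position"],s["contact_force"],s["width"],s["clock"])
save(n["side"],"fin.png",230,130,320,215,6)
E
```

```text
panel [np.int64(8), np.int64(5)]
bowl side 7
tape etc side 8
[ 0.62316922 -0.15374852  0.28610142] [  7.44563589  -3.24796682 -16.76525905] 0.023411819035376136 12.65
```

View pics/fin.png

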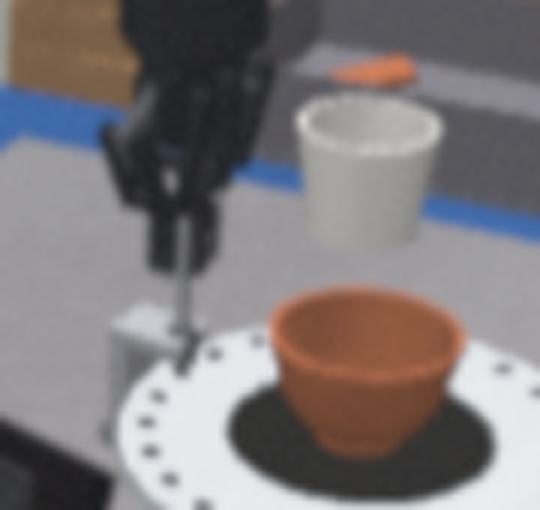

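The final view shows more bare pin below the fingers at (185,300) than before the pull. The bowl, the panel and the tape measure are unchanged. Handing in.

```bash
python3 -c "
from rig import manip
print(manip.sign_off())"
```

```text
the job is handed in; nothing more can be done
None
```

The job is handed in: the light panel faces the bowl, leaning about 20° forward, and the plunger is pulled up 16 mm to its stop and still gripped; before/after pictures show the bowl, tape measure and panel unmoved, though I didn't check the other items that way.

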